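# Park the slicer's food carriage over its blade

## Robot

A 6-joint arm with a two-finger parallel gripper is mounted at the origin on a cart in front of the work surface, level with it; the furniture and walls round the work are solid. World frame = base frame: x ahead of the robot, y to its left, z up, the work surface at z = 0. Lengths are in m, angles in degrees, forces in N, time in s.
With the tool pointing down it reaches from about 0.4 to 0.825 m from the base axis. Payload 7 kg.
Tool frame: the origin (TCP) lies between the finger pads; the fingertips stand 25 mm ahead of it and the grasp point (between the pads) lies 6 mm ahead of it; z points along the fingers, y is the line along which they close (so a half turn about z gives the same grasp; the last joint's range is limited). The gripper opens to 88 mm and grips with 3 to 60 N. Pads are 19 mm wide; open, the fingers measure 130 mm over their backs; the gripper's body (78 mm by 193 mm) begins 47 mm behind the grasp point.
Start: joints at [58.161, 20.546, 0.682, 0, -70.136, -16.507], TCP at [0.504, 0.449, 0.252] pointing down, gripper open.
Joint ranges: [-176.03, 176.03], [-82.01, 121.73], [-58.28, 71.71], [-173.87, 95.51], [-174.79, -0.11], [-173.66, 173.66]. Speed limits (degrees/s): [136.94, 136.94, 172.46, 180, 180, 180].

## Interface

Orientations are given as [roll, pitch, yaw] about the fixed x, y, z axes, in that order (R = Rz(yaw) Ry(pitch) Rx(roll)).
In Python, from plant import r gives the robot as it stands.
- The arm moves only by the shell command python3 -m crank 'ROWS' [FORCE]. ROWS is JSON, a list of rows, each a list of 3 entries, a list of its own where there are three numbers: the turn, a rotation vector about the tool's x, y, z in degrees, then the shift along the tool's x, y, z in cm, then the closure, from -1 (fully open) to 1 (shut). In form: [[[wx, wy, wz], [dx, dy, dz], fingers], ...]. A call has 1 to 8 rows; each row shifts and turns the commanded pose from where the row before left it, along the tool's axes as they then stand; what a row does not reach is not made up. A row lasts 1/10 s, in which the tool goes at most 50 mm and 8.59 degrees, less where a joint would pass 70% of its speed; a pose out of reach is approached as far as the arm can. A call with a gripper value outside its range is refused whole. The fingers move at their own pace and stop on an object; FORCE is the grip in N (left out, the last holds). Time passes only in rows, so rows that do not move let the fingers close. It gives the time, the measured TCP pose, the force, the opening and the grip force at its end, in the units of the state.
- r.get_state(): the state, without advancing time (a new reading comes with each control period).
- r.capture(name): name is "side" or "top" or "wrist"; returns a dict with "color" (480x640x3 uint8, red, green, blue), "range_z" (480x640 float32, m along the optical axis (not along the pixel's ray), 0 where there is no reading), "intrinsics" (3x3 intrinsics, pixels), "k1" (the pictures are not rectified: a ray, as slopes to the right and down, at radius r is drawn at 1 + k1 r^2 times it, then the intrinsics apply), "world_from_camera" (4x4, takes a point from camera to world coordinates); the wrist camera has in their place "hand_eye" (4x4, takes a point from camera to tool coordinates, whose origin is the TCP and whose axes are the flange's). Camera axes: x right, y down, z forward; pixel columns grow to the right and rows downward; lengths in m; the calibration is good to about 2 mm. A picture is of the moment at which its call begins: read the wrist's pose just before it.
- r.close_job(): hands the job in; it is judged then, once.
The state is a dict: "time_s": time; "joints": joint angles; "qd": joint speeds; "joint_torque": joint torques, N m; "tcp_pos": TCP position; "eef_rot": TCP orientation; "contact_force": force on the tool from outside, world axes, zero at the start; "moment": the same for the moment, N m; "gripper_width": finger opening in m; "gripper_force": force on a finger pad.
Only numpy, scipy, OpenCV 4.12 (cv2) and the standard library are available. Lean on these libraries where they do the work, as an engineer would, in place of code of your own. Each camera call takes 0.05 s, during which the arm holds its last target. There are 200 camera calls.

## Task

Make the vegetable slicer safe to leave: its sharp blade lies open while the food carriage is locked at the loading stop at the top of the sloping deck. Squeeze the carriage's two side catches together to free it, slide it down until it covers the blade, and let it lock there: both catches must spring fully out again into the notches beside the blade. Leave the bowl, mug, jar and bottle alone.

Things in the scene. Friction and masses are not known exactly. Their poses are not given: they have to be found in the camera images.
- mandoline: Vegetable slicer (mandoline) that stands fixed on the worktop: steel deck, 290 mm long, between two white rails (114 mm over all), sloping up at 36 degrees. Origin: on the worktop under the middle of its 240 x 114 mm footprint. x: level, toward the high end; y: across; z: up. The rails stand 12 mm above the deck; their inner faces are 92 mm apart and smooth but for two pairs of notches.
- carriage_grip (a point): Middle of the grip of the food carriage (black hand guard 90 mm along the track, 88 wide, 74 high), midway between its two grey squeeze tabs, 38 mm above the deck. x: up the slope along the track; y: across, toward the left tab; z: square off the deck, 36 degrees from vertical, leaning toward the low end. Between the tabs: a white plunger 33 mm wide, top 24 mm above this point.
- left_tab (a point): Middle of the outer face of the left squeeze tab, which faces +y of carriage_grip; same axes. The tab is 30 mm along the track and 22 mm high (z). At rest it is 30 mm from carriage_grip (60 mm over both tabs), pressed home 20 mm (40 mm over both).
- right_tab (a point): Middle of the outer face of the right squeeze tab, which faces -y of carriage_grip; the mirror image of the left one.
- heel_top (a point): Middle of the top edge of the carriage's heel plate, an upright plate 84 mm wide; its face is 23 mm up the track from carriage_grip, its top 36 mm above that point (along z). It leans over the tabs: fingers that come straight down strike it, so come square to the deck.
- shoulder_top (a point): Middle of the top of the carriage's shoulder, 82 mm wide; its face is 23 mm down the track from carriage_grip, its top 12 mm above that point. Beside each tab, between shoulder and heel plate, is a bay 46 mm long for a finger; bay floor and rails lie 25 mm below carriage_grip. With the tabs let go, a finger in the bay can push the carriage down by the shoulder or up by the heel plate.
- food_carriage (a joint): How far the carriage has slid down the track, m: 0 at the loading stop near the high end, where it starts locked; about 0.175 at the bottom end. It stays where it is left. Sliding it by hand takes about 1 to 7 N, most while the let-go catches rub on the rails.
- catch_left (a joint): How far the left tab is pressed in, m: 0 fully out, 0.010 home. Its spring pushes with 1.5 N at 0, 6 N home. A tongue below the tab (14 mm along the track) locks the carriage while it sticks into a rail notch (17 mm); it is clear from 0.005 on. Let go between notches it rides on the rail at 0.005 and springs out to 0 when within about 1.5 mm of a notch's middle.
- catch_right (a joint): The same for the right tab. Either catch alone holds the carriage, so both must be pressed home together.
- guard_mark (a point): Where carriage_grip lies when the carriage is locked over the blade; same axes. It belongs to the blade insert: a steel plate 100 mm long across the deck with a slanting dark blade, whose steel cheeks along the rails have the guard notches at their middle, directly below this point (38 mm above the deck); a black thumbscrew is on each outer side there.
- blade_insert (a joint): Where the insert is clamped along the track, m: -0.012 (up the slope) to +0.012 (down). With the carriage locked over the blade, food_carriage reads 0.110 plus this. The clamp holds against pushes under 200 N.
- prep_bowl: White bowl, 156 mm across, 62 mm high, to be left alone. Origin: middle of its underside.
- red_mug: Terracotta mug, 82 mm across without the handle, 90 mm high, to be left alone. Origin: middle of its underside.
- pepper_jar: Spice jar with a dark cap, 44 mm across, 105 mm high, to be left alone. Origin: middle of its underside.
- sauce_bottle: Slim bottle, 62 mm across, 237 mm high, to be left alone. Origin: middle of its underside.

How it is judged (in metres and radians):
On the way:
1. both catches are pressed in together while the carriage is at the loading stop (value of joint each of catch_left, catch_right above 0.0045 m and value of joint food_carriage below 0.01 m), for 0.05 s.
At the end, for the whole second after the job is handed in: The carriage stands over the blade, within 4 mm of its locked position on the blade insert, and both catches have sprung out into the guard notches (each less than 1.5 mm pressed). The bowl, mug, jar and bottle stand upright within 25 mm of where they were (distance between carriage_grip and guard_mark below 0.004 m and value of joint each of catch_left, catch_right below 0.0015 m and distance of each of prep_bowl, red_mug, pepper_jar, sauce_bottle from where it was at the start of the episode below 0.025 m and angle between each of prep_bowl, red_mug, pepper_jar, sauce_bottle's own z axis and vertical below 0.2 rad); the robot touches nothing.
It fails at once if the bowl, mug, jar or bottle is moved by more than 25 mm or tipped (distance of any of prep_bowl, red_mug, pepper_jar, sauce_bottle from where it was at the start of the episode above 0.025 m or angle between any of prep_bowl, red_mug, pepper_jar, sauce_bottle's own z axis and vertical above 0.3 rad).
It also fails if it takes over 35 s, if anything falls off the work surface, if the arm or the gripper's body presses on something with over 40 N, if the wrist force passes 120 N, or if a joint passes its speed limit or range.

## Working session

There is one attempt and no reset: what is moved stays moved. The work goes in short steps, Python scripts to look and compute and a shell command to move; the robot and the scene stay as the last step left them, time stands still between calls to the robot, and variables do not carry over. Pictures are saved under pics/ and viewed, at most 10 in all, crops included, and the job is handed in when it is done.

```bash
mkdir -p pics; ls; python3 - <<'E'
from plant import r
import cv2,numpy as np
s=r.get_state();print({k:np.round(v,3).tolist() for k,v in s.items()})
for n in("side","top"):
    c=r.capture(n);cv2.imwrite(f"pics/{n}1.png",c["color"][:,:,::-1]);np.savez(f"{n}1.npz",**c)
    print(n,c["intrinsics"].tolist(),c["k1"],np.round(c["world_from_camera"],3).tolist())
E
```

```text
pics
{'time_s': 0.0, 'joints': [58.162, 20.59, 0.632, -0.02, -70.137, -16.508], 'qd': [-0.005, -0.003, -0.062, -0.01, 0.01, -0.035], 'joint_torque': [0.003, -58.271, 29.306, 6.997, 0.007, -0.0], 'tcp_pos': [0.504, 0.448, 0.251], 'eef_rot': [179.904, -0.008, -48.353], 'contact_force': [-0.348, -0.092, -0.082], 'moment': [-0.064, -0.023, 0.03], 'gripper_force': 0.0, 'gripper_width': 0.087}
side [[611.3186414540136, 0.0, 316.36302084935016], [0.0, 611.3186414540136, 242.24555315154063], [0.0, 0.0, 1.0]] -0.041511777575210546 [[0.193, -0.557, 0.808, -1.104], [-0.981, -0.126, 0.147, -0.254], [0.02, -0.821, -0.571, 1.319], [0.0, 0.0, 0.0, 1.0]]
top [[434.68142604048035, 0.0, 315.5669662599039], [0.0, 434.68142604048035, 238.45197594403575], [0.0, 0.0, 1.0]] -0.08150542484244713 [[-0.008, -0.984, 0.18, 0.256], [-1.0, 0.008, 0.0, 0.026], [-0.002, -0.18, -0.984, 1.505], [0.0, 0.0, 0.0, 1.0]]
```

View pics/side1.png

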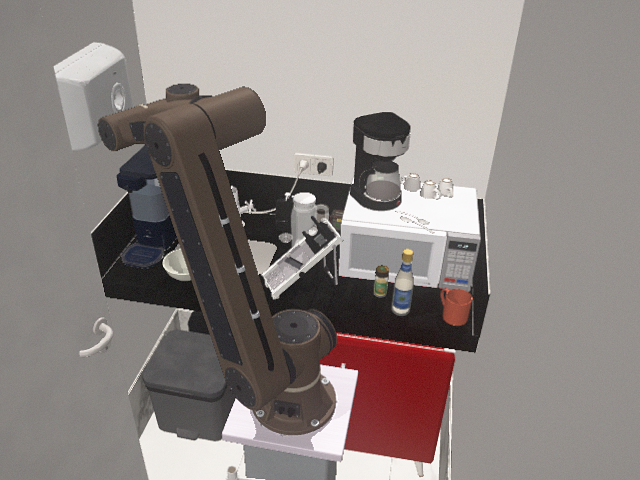

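View pics/top1.png

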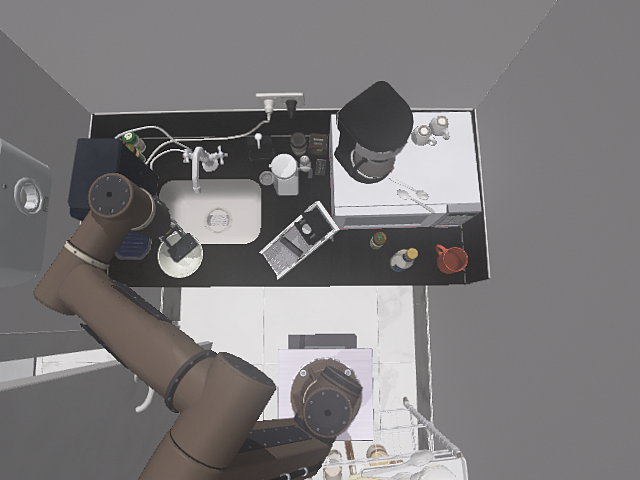

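The mandoline spans from its low end at about (270,262) to its high end at about (325,215) in the top view. The carriage is at the high end, around (312,222). I'll crop that area and fit the deck.

```bash
cat > h.py <<'E'
import numpy as np,cv2
def slopes(c,uv):
    K=np.array(c["intrinsics"]);k=float(c["k1"])
    d=(np.atleast_2d(uv).astype(float)-K[:2,2])/np.array([K[0,0],K[1,1]])
    s=d.copy()
    for _ in range(10): s=d/(1+k*(s**2).sum(1,keepdims=True))
    return s
def rays(c,uv,T=None):
    T=np.array(c["world_from_camera"]) if T is None else T
    s=slopes(c,uv);return T[:3,3],np.c_[s,np.ones(len(s))]@T[:3,:3].T
def pts(c,uv,T=None):
    uv=np.atleast_2d(uv).astype(int);o,d=rays(c,uv,T)
    z=np.array(c["range_z"])[uv[:,1],uv[:,0]];return o+d*z[:,None],z
E
python3 - <<'E'
import numpy as np,cv2
from h import *
c=np.load("top1.npz")
im=c["color"][190:290,250:350,::-1]
cv2.imwrite("pics/crop1.png",cv2.resize(im,(600,600),interpolation=cv2.INTER_CUBIC))
for uv in [(262,250),(279,278),(320,203),(338,232),(270,262),(290,250),(306,229),(321,216),(314,222)]:
    p,z=pts(c,[uv]);print(uv,np.round(p[0],3),z)
E
```

```text
(262, 250) [0.483 0.209 0.051] [1.4715861]
(279, 278) [0.389 0.151 0.039] [1.466432]
(320, 203) [0.607 0.012 0.196] [1.3510226]
(338, 232) [ 0.553 -0.053  0.   ] [1.533516]
(270, 262) [0.445 0.183 0.032] [1.4829444]
(290, 250) [0.477 0.111 0.09 ] [1.4317733]
(306, 229) [0.521 0.055 0.216] [1.3156388]
(321, 216) [0.564 0.009 0.204] [1.3353089]
(314, 222) [0.54  0.031 0.228] [1.3071301]
```

View pics/crop1.png

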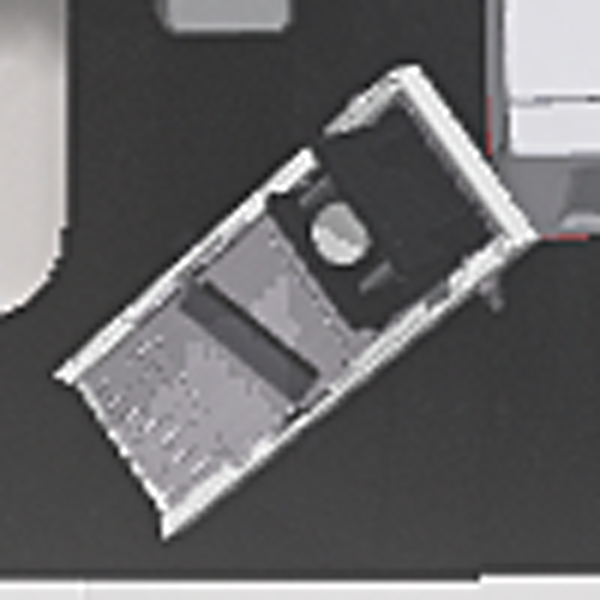

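The crop shows the slicer well. The plunger is at about (306.7,228.8) in full-image pixels, with the grey tabs at (302.5,221.5) and (313,236). The blade is around (291.5,246.5).

```bash
python3 - <<'E'
import numpy as np,cv2
from h import *
c=np.load("top1.npz")
poly=(np.array([(100,385),(255,230),(335,345),(185,480)])/6+[250,190]).astype(np.int32)
m=np.zeros((480,640),np.uint8);cv2.fillPoly(m,[poly],1)
v,u=np.nonzero(m);P,z=pts(c,np.c_[u,v]);P=P[z>0]
for _ in range(4):
    ctr=P.mean(0);n=np.linalg.svd(P-ctr)[2][2];n*=np.sign(n[2]);e=(P-ctr)@n;P=P[abs(e)<2.5*e.std()+1e-4]
print("n",n,"slope",np.degrees(np.arccos(n[2])),"yaw",np.degrees(np.arctan2(-n[1],-n[0])),"std",e.std(),len(P))
# rail top outer/inner edges cast onto plane 12 mm above deck
def onplane(cr,h):
    o,d=rays(c,np.array(cr)/6+[250,190]);t=((ctr+n*h-o)@n)/(d@n);return o+d*t[:,None]
L=onplane([(62,372),(310,150)],.012);R=onplane([(170,520),(530,240)],.012)
for q in(L,R):
    d=q[1]-q[0];print(np.round(q,3).tolist(),"yaw",np.degrees(np.arctan2(d[1],d[0])),"slope",np.degrees(np.arcsin(d[2]/np.linalg.norm(d))))
print("plunger on plane h=62",onplane([(340,233)],.062),"tabs h=38",onplane([(316,190),(378,275)],.049),"ctr",ctr)
E
```

```text
n [-0.3337861   0.50477148  0.79611092] slope 37.23968898446679 yaw -56.5248584142639 std 0.002371723508834155 797
[[0.478, 0.215, 0.042], [0.574, 0.07, 0.175]] yaw -56.4744343765871 slope 37.23967829490788
[[0.393, 0.153, 0.046], [0.516, -0.042, 0.222]] yaw -57.792693674409605 slope 37.23293077918987
plunger on plane h=62 [[0.51952304 0.05316157 0.22538456]] tabs h=38 [[0.54471532 0.06554532 0.21176569]
 [0.50030929 0.03435626 0.21292286]] ctr [0.47884323 0.12602662 0.08425027]
```

```bash
python3 -m crank '[[[0,0,0],[2,2,-2],-1],[[0,0,0],[3,3,-1.5],-1],[[0,0,0],[3.4,3.4,-0.8],-1],[[0,0,0],[3.4,3.4,-0.8],-1],[[0,0,0],[3.4,3.4,-0.8],-1],[[0,0,0],[3.4,3.4,-0.8],-1],[[0,0,0],[3.3,3.4,0],-1],[[0,0,0],[2,2.2,0],-1]]'
cat > go.py <<'E'
import numpy as np,sys
from scipy.spatial.transform import Rotation as R
from plant import r
def to(p,rpy):
    s=r.get_state();A=R.from_euler("xyz",s["eef_rot"],degrees=True);B=R.from_euler("xyz",rpy,degrees=True)
    print("pos",np.round(s["tcp_pos"],4),"rpy",np.round(s["eef_rot"],2),"t",s["time_s"],"F",np.round(s["contact_force"],1))
    print("turn",np.round((A.inv()*B).as_rotvec(degrees=True),2),"shift before turn cm",np.round(A.inv().apply(np.array(p)-s["tcp_pos"])*100,2),"after turn",np.round(B.inv().apply(np.array(p)-s["tcp_pos"])*100,2))
E
python3 -c "
from go import *
to([.482,.110,.319],[180,-36,-57])"
```

```text
time_s: 0.9
tcp_pos: [0.4815, 0.1065, 0.3189]
eef_rot: [-180.0, 0.0, -48.4]
contact_force: [-0.8, 0.2, 0.1]
gripper_width: 0.0876
gripper_force: 0.0
pos [0.4815 0.1065 0.3189] rpy [-179.98    0.    -48.41] t 0.9 F [-0.8  0.2  0.1]
turn [-2.72 35.94  8.3 ] shift before turn cm [-0.23 -0.27 -0.01] after turn [-0.21 -0.23 -0.17]
```

```bash
python3 -m crank '[[[-0.54,7.2,1.66],[0,0,0],-1],[[-0.54,7.2,1.66],[0,0,0],-1],[[-0.54,7.2,1.66],[0,0,0],-1],[[-0.54,7.2,1.66],[0,0,0],-1],[[-0.54,7.2,1.66],[0,0,0],-1],[[0,0,0],[-0.2,-0.2,-0.2],-1],[[0,0,0],[0,0,0],-1]]'
python3 - <<'E'
from go import *
import cv2
to([.482,.110,.319],[180,-36,-57])
s=r.get_state();c=r.capture("wrist");cv2.imwrite("pics/w1.png",c["color"][:,:,::-1])
np.savez("w1.npz",pos=s["tcp_pos"],rpy=s["eef_rot"],**c);print(np.round(c["hand_eye"],3).tolist(),c["intrinsics"][0][0],c["k1"])
E
```

```text
time_s: 1.6
tcp_pos: [0.4823, 0.1134, 0.3185]
eef_rot: [179.9, -36.0, -56.7]
contact_force: [-0.3, -0.7, 0.6]
gripper_width: 0.0878
gripper_force: 0.0
pos [0.4823 0.1134 0.3185] rpy [179.87 -35.99 -56.73] t 1.6 F [-0.3 -0.7  0.6]
turn [-0.03  0.01  0.22] shift before turn cm [0.25 0.21 0.11] after turn [0.25 0.21 0.11]
[[0.001, -0.951, -0.308, 0.085], [1.0, 0.0, 0.001, 0.001], [-0.001, -0.308, 0.951, -0.132], [0.0, 0.0, 0.0, 1.0]] 366.27615290616365 -0.04395502738292042
```

View pics/w1.png

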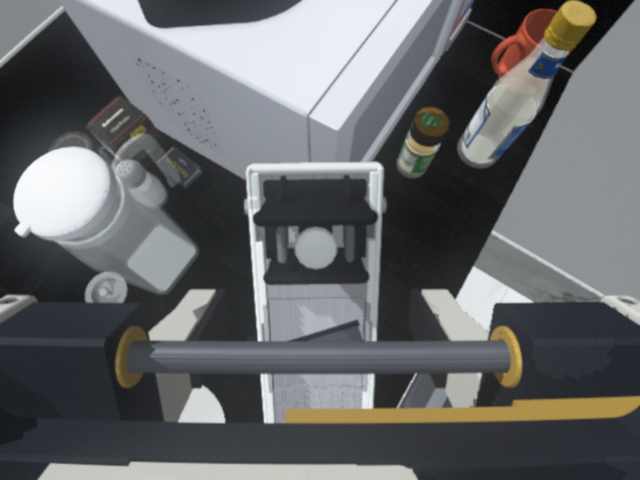

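The carriage is centred in the wrist view, with the plunger top at (316,248) and the tabs at about (282,245) and (350,245). The rails run at columns ~250–383, and the blade is near (320,335). Next I'll measure the plunger position and the yaw of the rails.

```bash
python3 - <<'E'
from go import *
from h import *
c=np.load("w1.npz");T=np.eye(4);T[:3,:3]=R.from_euler("xyz",c["rpy"],degrees=True).as_matrix();T[:3,3]=c["pos"];T=T@c["hand_eye"]
H=c["hand_eye"]
# in TOOL frame
p,z=pts(c,[(316,248),(316,244),(312,248),(320,250),(282,240),(350,240),(318,300),(300,310),(290,390),(350,390)],H);print(np.round(p,4).tolist())
d0=p[6:,2];print("deck z",d0)
im=c["color"].astype(int)
# white rails: outer edges by row, cast on plane rail top = deck -12mm
zr=np.median(d0)-.012
L=[];Rr=[]
for v in range(290,312,2):
    w=np.nonzero(im[v,225:415].min(1)>150)[0]+225
    for uu,l in((w[w<300],L),(w[w>330],Rr)):
        if len(uu)>2:l+= [(uu.min() if l is L else uu.max(),v)]
for v in range(170,200,2):
    w=np.nonzero(im[v,240:400].min(1)>150)[0]+240
    L.append((w.min(),v));Rr.append((w.max(),v))
for l in(L,Rr):
    o,d=rays(c,l,H);q=o+d*((zr-o[2])/d[:,2])[:,None];print(np.round(q[::4]*1000,1)[:,:2].tolist(),"ang",np.degrees(np.arctan(np.polyfit(q[:,0],q[:,1],1)[0])))
Pw=T[:3,:3]@slopes(c,[(316,248)])[0].tolist().__add__([1]) if False else None
q,_=pts(c,[(316,248)],T);print("plunger world",q)
E
```

```text
[[-0.0022, -0.0001, 0.1216], [0.0008, -0.0001, 0.1218], [-0.0025, -0.003, 0.1223], [-0.0039, 0.0029, 0.1219], [-0.0002, -0.0261, 0.1344], [-0.0002, 0.0259, 0.1344], [-0.0759, 0.0015, 0.1832], [-0.0855, -0.0158, 0.1812], [-0.1812, -0.0279, 0.1833], [-0.1812, 0.0352, 0.1833]]
deck z [0.18321963 0.18121593 0.18334332 0.18327115]
[[-59.7, -56.9], [-67.8, -57.4], [-76.0, -56.9], [46.8, -58.7], [40.2, -57.4], [33.6, -57.8], [26.8, -58.2]] ang -0.5871453864479717
[[-59.7, 54.3], [-67.8, 54.7], [-76.0, 54.2], [46.9, 54.1], [40.3, 53.6], [33.6, 53.9], [26.9, 54.3]] ang -0.3973319656508479
plunger world [[0.52031348 0.0550837  0.21878772]]
```

```bash
python3 -m crank '[[[0,0,-0.4],[-0.1,0,3],-1],[[0,0,0],[0,0,3],-1],[[0,0,0],[0,0,2.5],-1],[[0,0,0],[0,0,0],-1],[[0,0,0],[0,0,0],-1]]'
python3 - <<'E'
from go import *
from h import *
to([.482,.113,.3185],[180,-36,-57])
c=r.capture("wrist");cv2.imwrite("pics/w2.png",c["color"][:,:,::-1]);np.savez("w2.npz",**c)
E
```

```text
time_s: 2.15
tcp_pos: [0.5099, 0.0707, 0.2505]
eef_rot: [179.8, -36.0, -56.6]
contact_force: [0.1, 0.5, -0.4]
gripper_width: 0.0876
gripper_force: 0.0
pos [0.5099 0.0707 0.2505] rpy [179.77 -36.02 -56.59] t 2.15 F [ 0.1  0.5 -0.4]
turn [-0.01 -0.02  0.33] shift before turn cm [-0.1   0.03 -8.47] after turn [-0.1   0.04 -8.47]
```

View pics/w2.png

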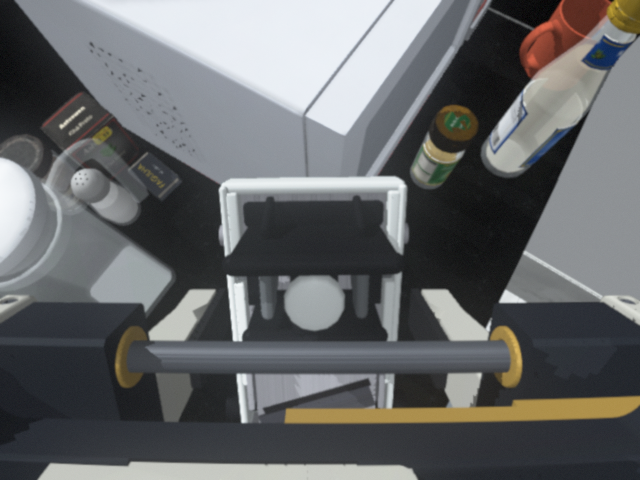

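The plunger is at (315,302), the heel's top edge is near row 270, and both fingers straddle the carriage evenly. I'll check the offsets at this range.

```bash
python3 - <<'E'
from go import *
from h import *
c=np.load("w2.npz");H=c["hand_eye"]
for uv in [(315,290),(315,302),(315,310),(315,320),(240,262),(315,262),(395,262),(315,268),(268,300),(362,300),(268,312),(362,312)]:
    p,_=pts(c,[uv],H);print(uv,np.round(p[0]*1000,1))
o,d=rays(c,[(315,302),(286,302),(345,302)],H);print(np.round((o+d*((.0365-o[2])/d[:,2])[:,None])*1000,1))
E
```

```text
(315, 290) [ 4.1 -0.2 37.2]
(315, 302) [-2.2 -0.2 36.1]
(315, 310) [-7.4 -0.2 37.2]
(315, 320) [-12.8  -0.2  36.5]
(240, 262) [ 24.2 -34.5  24.5]
(315, 262) [24.1 -0.1 24.8]
(395, 262) [24.6 36.5 23.5]
(315, 268) [21.  -0.1 25.1]
(268, 300) [ -8.2 -26.3  50.1]
(362, 300) [-7.2 25.4 48.2]
(268, 312) [-14.5 -26.3  47.9]
(362, 312) [-15.7  26.   50.2]
[[ -2.4  -0.2  36.5]
 [ -2.4 -15.1  36.5]
 [ -2.4  15.2  36.5]]
```

```bash
python3 -m crank '[[[0,0,0],[-0.2,0,1.2],-1],[[0,0,0],[0,0,1.5],-1],[[0,0,0],[0,0,1.5],-1],[[0,0,0],[0,0,1.0],-1],[[0,0,0],[0,0,0],-1],[[0,0,0],[0,0,0],-1]]' && python3 -m crank '[[[0,0,0],[0,0,0],0.2],[[0,0,0],[0,0,0],1],[[0,0,0],[0,0,0],1],[[0,0,0],[0,0,0],1]]' 25
```

```text
time_s: 2.8
tcp_pos: [0.5255, 0.0474, 0.2073]
eef_rot: [179.8, -36.1, -56.5]
contact_force: [0.3, -0.2, 0.4]
gripper_width: 0.0876
gripper_force: 0.0
time_s: 3.2
tcp_pos: [0.5254, 0.0475, 0.2068]
eef_rot: [179.8, -36.1, -56.4]
contact_force: [2.0, 1.2, -0.3]
gripper_width: 0.0614
gripper_force: 1.1
```

```bash
python3 -m crank '[[[0,0,0],[0,0,0],1],[[0,0,0],[0,0,0],1],[[0,0,0],[0,0,0],1],[[0,0,0],[0,0,0],1],[[0,0,0],[0,0,0],1]]' 25
```

```text
time_s: 3.7
tcp_pos: [0.5266, 0.049, 0.207]
eef_rot: [179.9, -36.0, -56.4]
contact_force: [7.4, 3.5, -3.0]
gripper_width: 0.0381
gripper_force: 25.0
```

```bash
python3 -m crank '[[[0,0,0],[0,-0.1,0],1],[[0,0,0],[0,0,0],1],[[0,0,0],[-0.5,0,0],1],[[0,0,0],[-1,0,0],1],[[0,0,0],[-1,0,0],1],[[0,0,0],[-0.5,0,0],1],[[0,0,0],[0,0,0],1]]' 25
```

```text
time_s: 4.4
tcp_pos: [0.5129, 0.0695, 0.1888]
eef_rot: [179.8, -36.0, -56.4]
contact_force: [-3.2, 8.7, 4.5]
gripper_width: 0.038
gripper_force: 25.0
```

```bash
python3 -m crank '[[[0,0,0],[-0.7,0,-0.05],1],[[0,0,0],[-1,0,0],1],[[0,0,0],[-1,0,0],1],[[0,0,0],[-1,0,0],1],[[0,0,0],[-1,0,0],1],[[0,0,0],[-0.8,0,0],1],[[0,0,0],[0,0,0],1],[[0,0,0],[0,0,0],1]]' 25
python3 - <<'E'
from go import *
from h import *
to([.5266,.049,.207],[180,-36,-57])
for n in("top","wrist"):
    c=r.capture(n);im=c["color"][:,:,::-1]
    cv2.imwrite(f"pics/{n}3.png",im if n=="wrist" else cv2.resize(im[190:290,240:360],(720,600),interpolation=cv2.INTER_CUBIC));np.savez(f"{n}3.npz",**c)
E
```

```text
time_s: 5.2
tcp_pos: [0.4879, 0.1065, 0.1565]
eef_rot: [179.8, -36.0, -56.4]
contact_force: [-0.0, 7.6, 1.4]
gripper_width: 0.0381
gripper_force: 25.0
pos [0.4879 0.1065 0.1565] rpy [179.77 -36.01 -56.37] t 5.2 F [-0.   7.6  1.4]
turn [-0.13 -0.01  0.51] shift before turn cm [ 8.58 -0.04 -0.01] after turn [ 8.58 -0.11 -0.01]
```

View pics/wrist3.png

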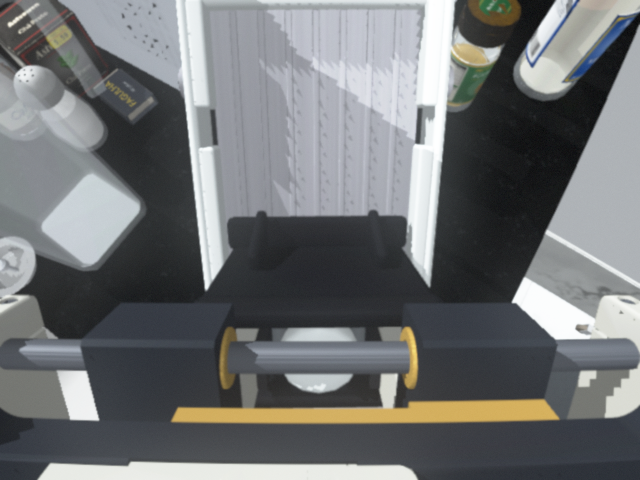

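The carriage came down with the gripper by about 86 mm, and the empty loading notches show at (213,127) and (418,127). I'll release the tabs, then push on the shoulder with half-open fingers.

```bash
python3 -m crank '[[[0,0,0],[0,0,0],-0.55],[[0,0,0],[0,0,0],-0.55],[[0,0,0],[0,0,0],-0.55],[[0,0,0],[0,0,0],-0.55],[[0,0,0],[0,0,0],-0.55],[[0,0,0],[-0.4,0,0],-0.55],[[0,0,0],[-0.4,0,0],-0.55],[[0,0,0],[0,0,0],-0.55]]' 25
```

```text
time_s: 6.1
tcp_pos: [0.4841, 0.1106, 0.1518]
eef_rot: [179.7, -36.1, -56.4]
contact_force: [0.2, -0.3, 0.5]
gripper_width: 0.0679
gripper_force: 0.0
```

```bash
python3 -m crank '[[[0,0,0],[-0.2,0,0],-0.55],[[0,0,0],[-0.2,0,0],-0.55],[[0,0,0],[-0.15,0,0],-0.55],[[0,0,0],[-0.15,0,0],-0.55],[[0,0,0],[-0.15,0,0],-0.55],[[0,0,0],[-0.15,0,0],-0.55],[[0,0,0],[0,0,0],-0.55]]'; python3 -m crank '[[[0,0,0],[-0.15,0,0],-0.55],[[0,0,0],[-0.15,0,0],-0.55],[[0,0,0],[-0.1,0,0],-0.55],[[0,0,0],[-0.1,0,0],-0.55],[[0,0,0],[0,0,0],-0.55]]'; python3 -c "
from go import *
to([.4841,.1106,.1518],[180,-36,-57])"
```

```text
time_s: 6.8
tcp_pos: [0.48, 0.117, 0.1465]
eef_rot: [179.7, -36.1, -56.4]
contact_force: [3.6, -2.4, 2.9]
gripper_width: 0.0681
gripper_force: 2.3
time_s: 7.3
tcp_pos: [0.4776, 0.1205, 0.1434]
eef_rot: [179.7, -36.1, -56.4]
contact_force: [3.5, -2.6, 3.1]
gripper_width: 0.068
gripper_force: 2.6
pos [0.4776 0.1205 0.1434] rpy [179.7  -36.09 -56.43] t 7.3 F [ 3.5 -2.6  3.1]
turn [-0.03 -0.09  0.46] shift before turn cm [1.45 0.   0.02] after turn [ 1.45 -0.01  0.01]
```

```bash
python3 -m crank '[[[0,0,0],[-0.1,0,0],-0.55],[[0,0,0],[-0.1,0,0],-0.55],[[0,0,0],[-0.1,0,0],-0.55],[[0,0,0],[-0.1,0,0],-0.55],[[0,0,0],[-0.1,0,0],-0.55],[[0,0,0],[-0.1,0,0],-0.55],[[0,0,0],[0,0,0],-0.55]]'; python3 -c "
from go import *
to([.4841,.1106,.1518],[180,-36,-57])"
```

```text
time_s: 8.0
tcp_pos: [0.4748, 0.1247, 0.1397]
eef_rot: [179.7, -36.1, -56.4]
contact_force: [0.3, -2.5, 3.3]
gripper_width: 0.0677
gripper_force: 2.3
pos [0.4748 0.1247 0.1397] rpy [179.7  -36.07 -56.43] t 8.0 F [ 0.3 -2.5  3.3]
turn [-0.04 -0.07  0.46] shift before turn cm [2.08 0.01 0.01] after turn [ 2.08 -0.01  0.01]
```

```bash
python3 -m crank '[[[0,0,0],[-0.1,0,0],-0.55],[[0,0,0],[-0.1,0,0],-0.55],[[0,0,0],[-0.1,0,0],-0.55],[[0,0,0],[-0.1,0,0],-0.55],[[0,0,0],[0,0,0],-0.55]]';  python3 -c "
from go import *
to([.4841,.1106,.1518],[180,-36,-57])"
```

```text
time_s: 8.5
tcp_pos: [0.473, 0.1273, 0.1373]
eef_rot: [179.7, -36.1, -56.4]
contact_force: [0.7, -1.9, 4.1]
gripper_width: 0.0681
gripper_force: 2.3
pos [0.473  0.1273 0.1373] rpy [179.7  -36.07 -56.43] t 8.5 F [ 0.7 -1.9  4.1]
turn [-0.03 -0.07  0.46] shift before turn cm [2.47 0.   0.01] after turn [ 2.47 -0.02  0.01]
```

```bash
python3 -m crank '[[[0,0,0],[-0.1,0,0],-0.55],[[0,0,0],[-0.1,0,0],-0.55],[[0,0,0],[-0.1,0,0],-0.55],[[0,0,0],[-0.1,0,0],-0.55],[[0,0,0],[0,0,0],-0.55]]';  python3 -c "
from go import *
to([.4841,.1106,.1518],[180,-36,-57])"
```

```text
time_s: 9.0
tcp_pos: [0.4712, 0.13, 0.1349]
eef_rot: [179.7, -36.1, -56.4]
contact_force: [0.2, -3.9, 4.9]
gripper_width: 0.0681
gripper_force: 2.3
pos [0.4712 0.13   0.1349] rpy [179.69 -36.07 -56.43] t 9.0 F [ 0.2 -3.9  4.9]
turn [-0.03 -0.07  0.46] shift before turn cm [2.88 0.   0.01] after turn [ 2.88 -0.02  0.  ]
```

```bash
python3 -m crank '[[[0,0,0],[-0.1,0,0],-0.55],[[0,0,0],[-0.1,0,0],-0.55],[[0,0,0],[-0.1,0,0],-0.55],[[0,0,0],[-0.1,0,0],-0.55],[[0,0,0],[0,0,0],-0.55]]';  python3 -c "
from go import *
to([.4841,.1106,.1518],[180,-36,-57])"
```

```text
time_s: 9.5
tcp_pos: [0.4695, 0.1328, 0.1326]
eef_rot: [179.7, -36.1, -56.4]
contact_force: [-0.5, -3.6, 4.7]
gripper_width: 0.0676
gripper_force: 2.4
pos [0.4695 0.1328 0.1326] rpy [179.7  -36.06 -56.43] t 9.5 F [-0.5 -3.6  4.7]
turn [-0.04 -0.07  0.46] shift before turn cm [3.28 0.01 0.01] after turn [ 3.28 -0.02  0.01]
```

```bash
python3 -m crank '[[[0,0,0],[-0.1,0,0],-0.55],[[0,0,0],[-0.1,0,0],-0.55],[[0,0,0],[-0.1,0,0],-0.55],[[0,0,0],[-0.1,0,0],-0.55],[[0,0,0],[0,0,0],-0.55]]';  python3 -c "
from go import *
to([.4841,.1106,.1518],[180,-36,-57])"
```

```text
time_s: 10.0
tcp_pos: [0.4676, 0.1354, 0.1302]
eef_rot: [179.7, -36.1, -56.4]
contact_force: [-0.8, -3.1, 5.3]
gripper_width: 0.0678
gripper_force: 2.2
pos [0.4676 0.1354 0.1302] rpy [179.7  -36.06 -56.43] t 10.0 F [-0.8 -3.1  5.3]
turn [-0.04 -0.06  0.46] shift before turn cm [3.68 0.   0.01] after turn [ 3.68 -0.03  0.01]
```

```bash
python3 -m crank '[[[0,0,0],[-0.1,0,0],-0.55],[[0,0,0],[-0.1,0,0],-0.55],[[0,0,0],[-0.1,0,0],-0.55],[[0,0,0],[-0.1,0,0],-0.55],[[0,0,0],[0,0,0],-0.55]]';  python3 -c "
from go import *
from h import *
to([.4841,.1106,.1518],[180,-36,-57])
c=r.capture('wrist');cv2.imwrite('pics/w4.png',c['color'][:,:,::-1]);np.savez('w4.npz',**c)"
```

```text
time_s: 10.5
tcp_pos: [0.4661, 0.139, 0.1278]
eef_rot: [179.8, -36.0, -56.4]
contact_force: [-0.1, 0.1, -0.9]
gripper_width: 0.0678
gripper_force: 0.0
pos [0.4661 0.139  0.1278] rpy [179.76 -36.01 -56.42] t 10.5 F [-0.1  0.1 -0.9]
turn [-0.1  -0.01  0.47] shift before turn cm [4.13 0.07 0.03] after turn [4.13 0.04 0.03]
```

View pics/w4.png

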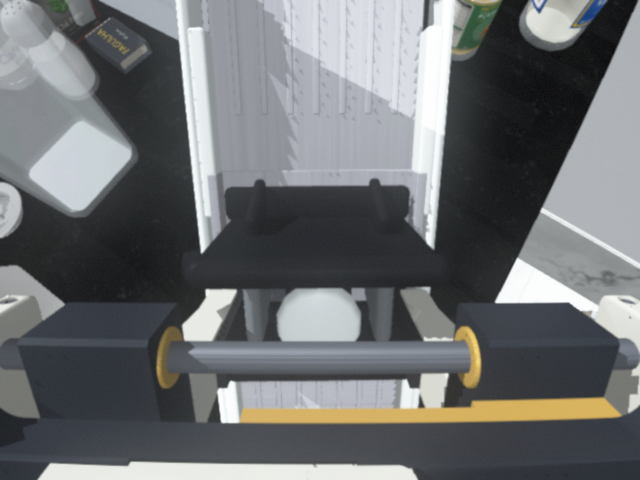

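The insert's upper edge is visible at row ~172, just above the carriage, and the push force has dropped to zero, which suggests the catches popped out. I'll test the lock with a gentle extra push.

```bash
python3 -m crank '[[[0,0,0],[-0.1,0,0],-0.55],[[0,0,0],[-0.1,0,0],-0.55],[[0,0,0],[0,0,0],-0.55]]';  python3 -c "
from go import *
to([.4841,.1106,.1518],[180,-36,-57])"
```

```text
time_s: 10.85
tcp_pos: [0.4655, 0.1393, 0.1273]
eef_rot: [179.7, -36.2, -56.4]
contact_force: [6.4, -3.9, 2.4]
gripper_width: 0.0681
gripper_force: 3.1
pos [0.4655 0.1393 0.1273] rpy [179.71 -36.15 -56.42] t 10.85 F [ 6.4 -3.9  2.4]
turn [-0.05 -0.15  0.47] shift before turn cm [4.2  0.04 0.04] after turn [4.21 0.   0.03]
```

```bash
python3 -m crank '[[[0,0,0],[-0.1,0,0],-0.55],[[0,0,0],[-0.1,0,0],-0.55],[[0,0,0],[0,0,0],-0.55]]';  python3 -c "
from go import *
to([.4841,.1106,.1518],[180,-36,-57])"
```

```text
time_s: 11.15
tcp_pos: [0.4651, 0.1397, 0.127]
eef_rot: [179.7, -36.3, -56.4]
contact_force: [12.5, -8.6, 5.3]
gripper_width: 0.0677
gripper_force: 7.4
pos [0.4651 0.1397 0.127 ] rpy [179.66 -36.31 -56.41] t 11.15 F [12.5 -8.6  5.3]
turn [-0.01 -0.31  0.47] shift before turn cm [4.27 0.02 0.06] after turn [ 4.27 -0.01  0.04]
```

It's firmly locked by at least one catch. I'll back off to the middle of the bay, retreat square to the deck, and check both tabs.

```bash
python3 -m crank '[[[0,0,0],[0.8,0,0],-0.55],[[0,0,0],[0.9,0,0],-0.55],[[0,0,0],[0,0,0],-1],[[0,0,0],[0,0,0],-1],[[0,0,0],[0,0,-1.5],-1],[[0,0,0],[0,0,-2.5],-1],[[0,0,0],[0,0,-3],-1],[[0,0,0],[0,0,-3],-1]]'; python3 -m crank '[[[0,0,0],[0,0,-2],-1],[[0,0,0],[-3,0,0],-1],[[0,0,0],[-3,0,0],-1],[[0,0,0],[0,0,0],-1],[[0,0,0],[0,0,0],-1]]'
python3 - <<'E'
from go import *
from h import *
s=r.get_state();c=r.capture('wrist');cv2.imwrite('pics/w5.png',cv2.resize(c['color'][60:300,180:460,::-1],(700,600),interpolation=cv2.INTER_CUBIC));np.savez('w5.npz',pos=s["tcp_pos"],rpy=s["eef_rot"],**c)
E
```

```text
time_s: 11.95
tcp_pos: [0.4389, 0.1791, 0.217]
eef_rot: [179.6, -36.1, -56.4]
contact_force: [0.6, 0.9, -0.0]
gripper_width: 0.0876
gripper_force: 0.0
time_s: 12.45
tcp_pos: [0.4062, 0.2293, 0.197]
eef_rot: [179.6, -36.1, -56.3]
contact_force: [-0.2, 0.2, 0.2]
gripper_width: 0.0876
gripper_force: 0.0
```

View pics/w5.png

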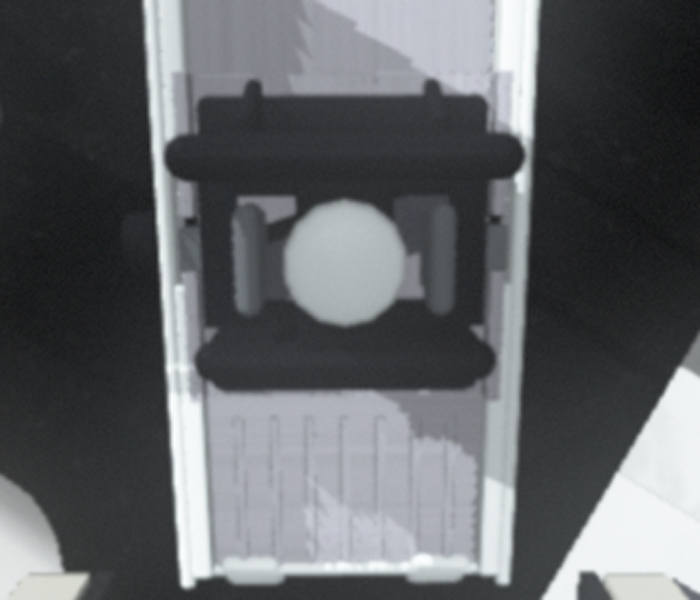

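The view shows the carriage covering the blade. Both grey tongues stick into the insert notches, at (190,245) and (498,245) in the crop. The tabs sit fully out and evenly about the plunger, at 112 and 111 px. The robot is clear.

```bash
python3 -c "
from plant import r
print(r.close_job())"
```

```text
the job is handed in; nothing more can be done
None
```

The carriage is locked over the blade with both catches sprung out into the guard notches, the bowl, mug, jar and bottle were not touched, and the job was handed in at about 12.5 s; no verdict was returned.

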